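# Check a milled hole with the loupe

## Robot

A 6-joint arm with a two-finger parallel gripper is mounted at the origin on the work surface. World frame = base frame: x ahead of the robot, y to its left, z up, the work surface at z = 0. Lengths are in m, angles in rad, forces in N, time in s.
With the tool pointing down it reaches from about 0.35 to 0.925 m from the base axis. Payload 6.4 kg.
Tool frame: the origin (TCP) lies between the finger pads; the fingertips stand ctrl.tcp_to_tips ahead of it and the grasp point (between the pads) lies 3 mm ahead of it (ctrl.tcp_to_tips is the distance from the TCP to the fingertips, in m); x points along the fingers, z is the direction in which the jaws open and shut, and the axes are right-handed (so a half turn about x gives the same grasp; the last joint's range is limited). The gripper opens to 94 mm and grips with 3 to 60 N. Pads are 16 mm wide; open, the fingers measure 119 mm over their backs; the gripper's body (75 mm by 177 mm) begins 78 mm behind the grasp point.
Start: joints at [1.081, 0.245, 1.558, -0, 1.339, -0.174], TCP at [0.202, 0.618, 0.191] pointing down, gripper open.
Joint ranges: [-3.13, 3.13], [-1.02, 2.26], [0.13, 2.54], [-0.95, 4.09], [0.21, 2.88], [-2.74, 2.74]. Speed limits (rad/s): [2.57, 2.57, 3.14, 3.14, 3.14, 3.14].

## Interface

Orientations are given as a rotation vector (axis times angle).
In Python, from station import status, optics, job_done, spotter, ctrl gives the robot as it stands.
- The arm moves only by the tool servo_tool, never from a script. Its argument "rows" is text: rows parted by semicolons, each of 4 numbers parted by spaces: the shift along the tool's x, y, z scaled (see below), then the turn about the tool's x scaled (see below). In form: x y z roll; .... A call has 1 to 20 rows; each row shifts and turns the commanded pose from where the row before left it, along the tool's axes as they then stand; what a row does not reach is not made up. The controller multiplies each number of a shift by 200 mm and each number of a turn by 180 degrees. A row lasts 1/8 s, in which the tool goes at most 62.5 mm and 10.7 degrees, less where a joint would pass 70% of its speed; a pose out of reach is approached as far as the arm can. A call with a number of a shift or a turn outside -1 to 1 is refused whole. A call with a gripper value outside its range is refused whole. "fingers" is the finger opening in mm, from 0 to 94, set as the call begins (left out, the last holds). The fingers move at their own pace and stop on an object; "squeeze" is the grip in N (left out, the last holds). Time passes only in rows, so rows that do not move let the fingers close. It gives the time, the measured TCP pose, the force and the opening at its end, in the units of the state.
- status.read_state(): the state, without advancing time (a new reading comes with each control period).
- optics.camera(name): name is "scene" or "side" or "wrist"; returns the picture (384x512x3 uint8, red, green, blue); there is no depth.
- optics.calibration(name): a dict with "fx", "fy", "cx", "cy" (pixels), "dist_coeffs" ([k1, k2, p1, p2, k3] as OpenCV has them; the pictures are not rectified), "R" (3x3) and "t" (3): a world point X has camera coordinates R X + t. Camera axes: x right, y down, z forward; pixel columns grow to the right and rows downward; lengths in m; the calibration is good to about 2 mm. A picture is of the moment at which its call begins: read the wrist's pose just before it. calibration takes no time and is no camera call; for the wrist camera it gives the pose at the moment of the call.
- job_done(): hands the job in, once; it reports no verdict.
Trained networks look in the newest picture that a camera, given by its name, has taken for a name from the list of things; names that differ only in an ending like _2 or _b are one class to them, and where a whole thing is asked for, a point or a joint stands for the part that bears it (a point fixed in the world has none). Each returns a list of dicts, best first, with "conf" (0 to 1); they miss things now and then, are a little off and sometimes report something else, mostly with a low value. They report only what shows in the picture. A call takes as long as a camera call.
- spotter.cut_out(camera, query): "pixels" (384x512 bool, what is visible of it) and "location" ([column, row] in pixels, amid what is visible of it).
The state is a dict: "time_s": time; "q": joint angles; "joint_vel": joint speeds; "joint_efforts": joint torques, N m; "ee_pos": TCP position; "ee_rot": TCP orientation; "wrist_force": force on the tool from outside, world axes, zero at the start; "moment": the same for the moment, N m; "finger_gap": finger opening in m.
Only numpy, scipy, OpenCV 4.12 (cv2) and the standard library are available. Lean on these libraries where they do the work, as an engineer would, in place of code of your own. Each camera call takes 0.05 s, during which the arm holds its last target.

## Task

Clear the milled hole for inspection: lift the yellow plug gauge out of the blue part and stand it fully home in its own yellow socket in the rack, lowering it in rather than dropping it. Then take the loupe from its cradle by the handle and hold it level and still with the lens centred over that hole, at the height of the black line on the orange focus collar, without knocking the part, post or collar. Finish while still holding the loupe there with nothing else carrying it, and leave the red gauge and the other things on the table where they are.

Things in the scene. Friction and masses are not known exactly. Their poses are not given: they have to be found in the camera images.
- hole_mouth (a point): Centre of the inspected through hole (23 mm wide, white painted ring round it) at the top face, 48 mm above the table, of the fixed blue part. x points from the hole to the focus post, z up. The slab, 18 mm thick, on stand-offs, reaches 75 mm to -x, 125 mm to +x and 80 mm to each side in y. Two open 39 mm holes lie 70 mm along x, 45 mm to either side. The gauge starts in this hole.
- focus_mark (a point): Centre of the orange focus collar (26 mm across, 20 high) at its thin black line: the focal height, 60 to 110 mm above the part's top face, different each time. It sits, held by friction, on a steel post (10 mm thick, top 183 mm above the table) standing on the part, 103 mm from the hole along the part's x.
- gauge_grip (a point): Middle of the handle of the loose yellow plug gauge (about 150 g, 78 mm tall, z up its axis). Round handle 24 mm thick, 25 mm above and below this point; below it a steel flange 38 mm across, 6 thick, underside 31 mm below this point; then the nose, 20 mm thick, 22 long, chamfered foot, end 53 mm below this point. It starts upright, nose in the part's hole, and lifts straight out.
- slot_yellow_hole0 (a point): Mouth centre of the yellow socket, the yellow gauge's own slot: block 62 x 62 x 36 mm, fixed on a rack plate, top 46 mm above the table; blind hole 23 mm wide, 26 deep, 2 mm chamfer. A gauge that is home rests its flange on the block, handle middle 31 mm above this point. Red and green blocks of the same shape stand in one row with it, 90 mm apart along its x, in any order.
- slot_green_hole0 (a point): The same point of the green socket block, which is empty (its own gauge is away) and stays empty.
- gauge_red_grip (a point): Middle of the handle of the red plug gauge, same shape as the yellow one, standing home in the red socket block (bystander).
- loupe_grip (a point): Balance point and gripping place of the loose loupe (about 120 g): centre of the section of its black bar handle, 16 mm wide (y), 18 mm high (z), reaching 59 mm to -x and 41 mm to +x of this point. x points along the handle to the lens, z up when level. The lens centre lies 83 mm along +x at the same height.
- loupe_lens (a point): Centre of the loupe's glass, in a steel rim 60 mm across and 10 mm high. z is the lens axis (upright when level). Same axes as loupe_grip.
- cradle: Fixed wooden loupe cradle, base 150 x 60 x 8 mm, origin under its middle, right below loupe_grip; x along the handle. Two saddles, 12 mm thick in x, 34 wide in y, at x -47 and +31 mm carry the level handle, its underside 41 mm above the table, between cheeks reaching 49 mm up; between the saddles the handle is free. The loupe lifts straight up.
- brush: chip brush, wooden back 170 x 45 mm, 42 high, origin under its middle (bystander)
- spanner: steel spanner, 180 mm long, lying flat (bystander)
- collet_nut: dark steel collet nut, 48 mm across, 22 high (bystander)
- step_block: dark steel stepped clamping block 60 x 32 x 42 mm (bystander)
- cutter_holder: steel cutter holder standing on its 44 mm flange, 70 high (bystander)

How it is judged:
On the way, in this order (a step that is already met when the one before it is completed fails the run):
1. the yellow gauge stands fully home in the yellow socket, let go (horizontal distance between gauge_grip and slot_yellow_hole0 below 0.004 m and z of gauge_grip in the frame of slot_yellow_hole0 between 0.027 and 0.035 m and angle between gauge_grip's own z axis and vertical below 0.09 rad and contact force between the fingers and gauge below 0.05 N), for 0.2 s.
2. the loupe is held level and still over the hole at the focal height (z of loupe_lens in the frame of focus_mark between -0.01 and 0.01 m and horizontal distance between loupe_lens and hole_mouth below 0.012 m and angle between loupe_lens's own z axis and vertical below 0.12 rad and contact force between the fingers and loupe above 1 N and linear speed of loupe below 0.02 m/s and contact force between loupe and part below 0.1 N and contact force between loupe and cradle below 0.1 N), for 0.3 s.
At the end, for the whole second after the job is handed in: Loupe gripped, touching nothing else; lens within 10 mm of the black line's height and 12 mm sideways of the hole's centre, level within 0.12 rad, slower than 20 mm/s. Yellow gauge home in the yellow socket (4 mm sideways and in height, tilt under 0.09 rad), released (all of step 1 and all of step 2); the arm keeps its last pose, push and grip.
It fails at once if the yellow gauge falls freely (dropped or thrown) (linear speed of gauge above 0.5 m/s and contact force between the fingers and gauge below 0.02 N).
It fails at once if the orange collar is moved from its set height (distance of focus_mark from where it was at the start of the episode above 0.006 m).
It fails at once if the loupe knocks against the blue part, its post or its collar (contact force between loupe and part above 1.5 N).
It fails at once if the red gauge is disturbed (distance of gauge_red_grip from where it was at the start of the episode above 0.012 m).
It fails at once if a bystander (brush, spanner, collet nut, step block, cutter holder) is shoved aside (distance of any of brush, spanner, collet_nut, step_block, cutter_holder from where it was at the start of the episode above 0.03 m).
It also fails if it takes over 58 s, if anything falls off the work surface, if the arm or the gripper's body presses on something with over 40 N, if the wrist force passes 120 N, or if a joint passes its speed limit or range.

## Working session

There is one attempt and no reset: what is moved stays moved. The work goes in short steps, Python scripts to look and compute and a tool call to move; the robot and the scene stay as the last step left them, time stands still between calls to the robot, and variables do not carry over. Pictures are saved under pics/ and viewed, and the job is handed in when it is done.

Besides the shell and the picture viewer there is one more tool, called in YAML: its name, and indented under it one key for each argument. servo_tool: Moves the arm, as the interface text tells. Shifts and turns lie within -1 to 1; 1 stands for 200 mm of shift or 180 degrees of turn. Its arguments: {"type":"object","properties":{"rows":{"type":"string"},"fingers":{"type":"number"},"squeeze":{"type":"number"}},"required":["rows"]}

```bash
ls; mkdir -p pics
python3 - <<'E'
from station import status, optics, ctrl
import cv2
print(status.read_state()); print(ctrl.tcp_to_tips)
for n in ("scene","side","wrist"):
    im=optics.camera(n); cv2.imwrite(f"pics/{n}0.png",im[:,:,::-1]); c=optics.calibration(n); print(n,c)
E
```

```text
pics
{'time_s': 0.0, 'q': array([ 1.08095417e+00,  2.45796655e-01,  1.55896143e+00,  1.84181329e-05,
        1.33867418e+00, -1.74097158e-01]), 'joint_vel': array([-1.28651424e-03, -4.78796875e-04,  2.85858793e-03,  6.32583262e-04,
        1.99029807e-04,  3.19654684e-05]), 'joint_efforts': array([ 7.58199690e-05, -4.15826404e+01, -3.14609492e+01,  6.84593408e-02,
        3.31889524e-02, -1.03825143e-04]), 'ee_pos': array([0.20154239, 0.61733472, 0.18978478]), 'ee_rot': array([-0.97442074,  1.34389471,  0.97311099]), 'wrist_force': array([ 0.38778421, -0.05240913, -0.1636125 ]), 'moment': array([-0.02589188,  0.02988192,  0.01132403]), 'finger_gap': 0.09389890855986095}
0.022
scene {'fx': 463.5742547591303, 'fy': 463.5742547591303, 'cx': 254.23246367500928, 'cy': 184.27313193964972, 'dist_coeffs': array([-0.03098436,  0.        ,  0.        ,  0.        ,  0.        ]), 'R': array([[ 0.64254695,  0.76611862, -0.01398823],
       [ 0.61712099, -0.52823058, -0.5832102 ],
       [-0.45419721,  0.3661075 , -0.81220083]]), 't': array([-0.34940391, -0.29402444,  1.39295117])}
side {'fx': 361.75363170725655, 'fy': 361.75363170725655, 'cx': 255.36594445979983, 'cy': 187.41084805592666, 'dist_coeffs': array([0.01165711, 0.        , 0.        , 0.        , 0.        ]), 'R': array([[ 0.7817434 , -0.62348639, -0.01191558],
       [-0.48394894, -0.59451564, -0.64214062],
       [ 0.39328194,  0.50775573, -0.76649425]]), 't': array([-0.45137047,  0.33165155,  0.69868646])}
wrist {'fx': 332.25086284457666, 'fy': 332.25086284457666, 'cx': 255.43131515037615, 'cy': 190.53365648008187, 'dist_coeffs': array([0.01129139, 0.        , 0.        , 0.        , 0.        ]), 'R': array([[ 0.31002005,  0.95072909, -0.00133191],
       [ 0.92093298, -0.29995537,  0.24881562],
       [ 0.23615674, -0.07836443, -0.96854995]]), 't': array([-0.65000414, -0.02588549,  0.39007309])}
```

View pics/scene0.png

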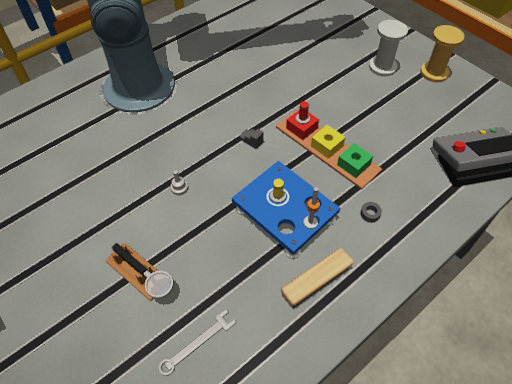

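View pics/side0.png

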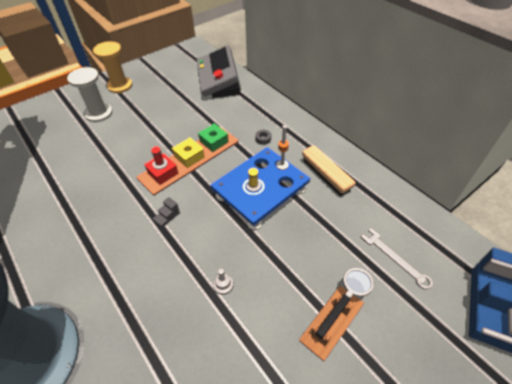

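View pics/wrist0.png

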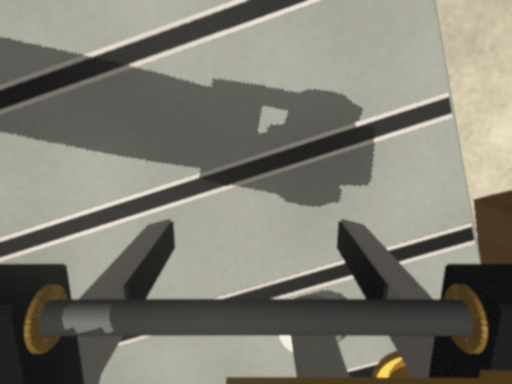

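The scene view shows the yellow gauge at (279,186), sockets red, yellow and green at (303,122), (328,140) and (355,160), and the loupe at (140,268). The side view agrees. Next I'll run the networks.

```bash
cat > h.py <<'E'
import numpy as np, cv2
from station import status, optics, spotter, ctrl
def pix(c,X):
    X=np.atleast_2d(np.asarray(X,float))
    r,_=cv2.Rodrigues(c["R"]); K=np.array([[c["fx"],0,c["cx"]],[0,c["fy"],c["cy"]],[0,0,1]])
    return cv2.projectPoints(X,r,c["t"],K,c["dist_coeffs"])[0].reshape(-1,2)
def ray(c,uv):
    K=np.array([[c["fx"],0,c["cx"]],[0,c["fy"],c["cy"]],[0,0,1]])
    p=cv2.undistortPoints(np.array([[uv]],float),K,c["dist_coeffs"])[0,0]
    d=c["R"].T@np.array([p[0],p[1],1]); return -c["R"].T@c["t"], d/np.linalg.norm(d)
def onz(c,uv,z):
    o,d=ray(c,uv); return o+d*(z-o[2])/d[2]
def tri(rs):
    A=sum(np.eye(3)-np.outer(d,d) for o,d in rs); b=sum((np.eye(3)-np.outer(d,d))@o for o,d in rs)
    return np.linalg.solve(A,b)
E
python3 - <<'E'
from h import *
import pickle
np.set_printoptions(precision=4,suppress=True)
out={}
for cam in ("scene","side"):
    c=optics.calibration(cam); print(cam,-c["R"].T@c["t"])
    for q in ("hole_mouth","focus_mark","gauge_grip","slot_yellow_hole0","slot_green_hole0","loupe_grip","loupe_lens","gauge_red_grip","cradle","cutter_holder","brush","collet_nut","step_block","spanner"):
        r=spotter.cut_out(cam,q)
        for d in r[:2]:
            m=d["pixels"]; ys,xs=np.nonzero(m); print(cam,q,round(d["conf"],2),np.round(d["location"],1),m.sum(),xs.min(),xs.max(),ys.min(),ys.max())
        out[cam,q]=r
pickle.dump(out,open("seg.pkl","wb"))
for q in dict.fromkeys(k[1] for k in out):
    try: print(q,tri([ray(optics.calibration(cm),out[cm,q][0]["location"]) for cm in("scene","side")]))
    except Exception as e: print(q,e)
print(status.read_state()["time_s"])
E
python3 - <<'E'
import cv2
a=cv2.imread('pics/scene0.png');cv2.imwrite('pics/s_crop.png',cv2.resize(a[90:310,100:390],None,fx=2.7,fy=2.7,interpolation=cv2.INTER_CUBIC))
a=cv2.imread('pics/side0.png');cv2.imwrite('pics/d_crop.png',cv2.resize(a[110:360,130:390],None,fx=2.4,fy=2.4,interpolation=cv2.INTER_CUBIC))
E
```

```text
scene [ 1.0386 -0.3976  0.955 ]
scene hole_mouth 0.58 [287.9 209.1] 5138 232 340 161 257
scene focus_mark 0.69 [311.7 208. ] 88 308 318 202 212
scene gauge_grip 0.58 [278.3 195.3] 273 270 285 179 202
scene gauge_grip 0.49 [177.9 187.2] 271 171 187 172 195
scene slot_yellow_hole0 0.74 [326.1 141.1] 723 311 344 126 157
scene slot_yellow_hole0 0.72 [314.6 279.1] 1794 281 353 248 306
scene slot_green_hole0 0.76 [356.7 160. ] 717 338 371 144 176
scene loupe_grip 0.81 [150.1 281.5] 965 112 173 244 297
scene loupe_grip 0.29 [312.7 211.1] 101 307 318 201 213
scene loupe_lens 0.8 [152.  278.9] 1111 112 173 244 298
scene gauge_red_grip 0.73 [302.2 116.2] 214 297 309 102 124
scene cradle 0.63 [131.4 269.1] 772 106 154 245 299
scene cutter_holder 0.64 [178.  186.5] 235 171 187 174 194
scene brush 0.82 [317.9 275.3] 1689 281 353 249 306
scene collet_nut 0.72 [369.9 212.3] 327 361 380 202 222
scene step_block 0.67 [251.9 137.7] 375 240 264 129 149
scene step_block 0.37 [197.4 340.9] 1006 158 235 309 375
scene spanner 0.62 [194.9 344.3] 940 157 236 310 375
side [ 0.2386 -0.439   0.7431]
side hole_m
[... 743 characters left out ...]
63.8 137.1] 211 256 271 130 144
side step_block 0.71 [165.6 211.6] 493 153 179 198 227
side step_block 0.37 [213.7 136.8] 533 199 228 125 150
side spanner 0.64 [398.5 260.7] 757 361 432 228 289
hole_mouth [0.627  0.0341 0.0256]
focus_mark [0.6955 0.0367 0.1103]
gauge_grip [0.5991 0.0269 0.0588]
slot_yellow_hole0 [0.5342 0.2579 0.028 ]
slot_green_hole0 [0.6288 0.2705 0.015 ]
loupe_grip [ 0.5787 -0.3122  0.0432]
loupe_lens [ 0.5759 -0.309   0.0413]
gauge_red_grip [0.4496 0.2481 0.0619]
cradle [ 0.5106 -0.33    0.0102]
cutter_holder [ 0.4355 -0.0807  0.2342]
brush [ 0.7921 -0.0317  0.0115]
collet_nut [0.7553 0.1835 0.0123]
step_block [0.3896 0.1221 0.0146]
spanner [ 0.7352 -0.3204  0.0024]
1.55
```

View pics/s_crop.png

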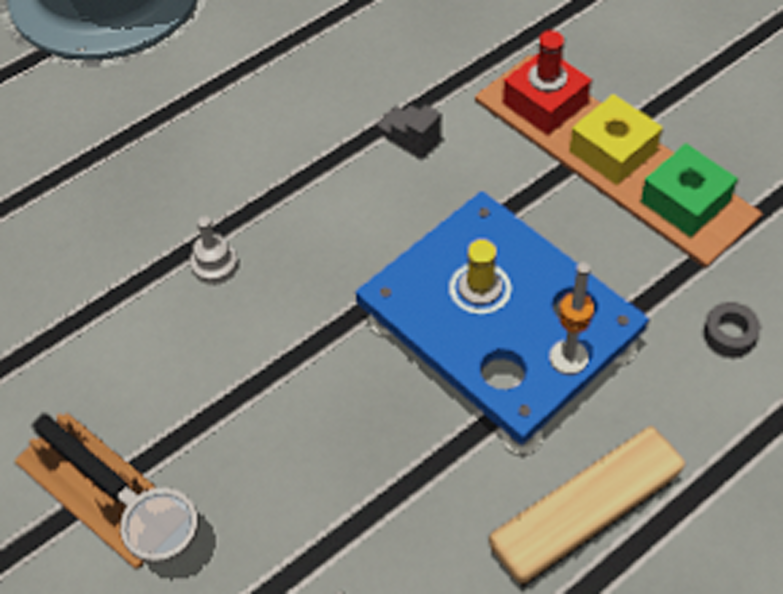

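View pics/d_crop.png

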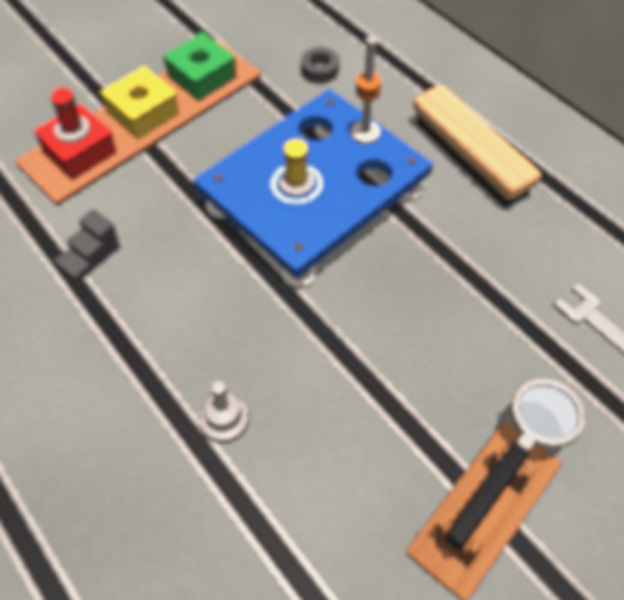

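Run:
```python
from h import *
np.set_printoptions(precision=4,suppress=True)
S=lambda u,v:(100+u/2.7-.3,90+v/2.7-.3); D=lambda u,v:(130+u/2.4-.3,110+v/2.4-.3)
cs,cd=optics.calibration("scene"),optics.calibration("side")
P={"gauge_top":((482,249),(295,147),.104),"ring":((481,288),(297,184),.048),"yhole":((618,128),(139,92),.046),"ghole":((690,179),(200,57),.046),"redtop":((551,39),(62,96),.102),
"posttop":((584,265),(371,39),.183),"lens":((159,524),(548,411),.050),"handle_end":((42,420),(456,536),.05),"collar":((577,310),(369,85),None),"postbase":((570,356),(366,131),.048),
"cutter":((206,222),(219,386),.07),"hole_a":((504,368),(375,172),.048),"hole_b":((572,299),(316,127),.048)}
for k,(a,b,z) in P.items():
    a,b=S(*a),D(*b)
    print(k,"tri",tri([ray(cs,a),ray(cd,b)]), *( (onz(cs,a,z)[:2],onz(cd,b,z)[:2]) if z else ()))
```

```text
gauge_top tri [0.5936 0.0302 0.104 ] [0.5931 0.0315] [0.5935 0.0288]
ring tri [0.5946 0.0301 0.0465] [0.5947 0.031 ] [0.5936 0.0272]
yhole tri [0.5401 0.2559 0.0444] [0.5404 0.256 ] [0.5394 0.2528]
ghole tri [0.6288 0.2609 0.045 ] [0.6286 0.2619] [0.6281 0.2581]
redtop tri [0.4493 0.2477 0.1002] [0.4495 0.2481] [0.4486 0.2437]
posttop tri [0.6964 0.0382 0.1833] [0.6956 0.0402] [0.6962 0.0365]
lens tri [ 0.6001 -0.3074  0.0525] [ 0.5988 -0.3067] [ 0.6015 -0.3074]
handle_end tri [ 0.4643 -0.3319  0.0567] [ 0.4598 -0.3302] [ 0.4665 -0.3321]
collar tri [0.6969 0.0377 0.1221]
postbase tri [0.6974 0.038  0.0525] [0.6951 0.0419] [0.7001 0.039 ]
cutter tri [ 0.3923 -0.1189  0.0678] [ 0.3933 -0.1182] [ 0.3918 -0.1215]
hole_a tri [ 0.6682 -0.0099  0.0479] [ 0.6677 -0.0082] [ 0.668  -0.0119]
hole_b tri [0.6581 0.0775 0.0537] [0.6547 0.0834] [0.6612 0.0786]
```

```bash
cat >> h.py <<'E'
from scipy.spatial.transform import Rotation as Ro
np.set_printoptions(precision=4,suppress=True)
def plan(xyz,jaw_deg=None,tcp=True):
    """shift in tool axes (after roll) in units of 200mm, and roll units"""
    s=status.read_state(); R=Ro.from_rotvec(s["ee_rot"]).as_matrix()
    roll=0
    if jaw_deg is not None:
        z=np.array([np.cos(np.radians(jaw_deg)),np.sin(np.radians(jaw_deg)),0])
        a=np.degrees(np.arctan2(-(R[:,1]@z),R[:,2]@z)); a=(a+90)%180-90   # rotation about x taking z -> target
        roll=a
    d=np.asarray(xyz)-s["ee_pos"]
    R2=R@Ro.from_euler('x',roll,degrees=True).as_matrix()
    print("t",s["time_s"],"pos",s["ee_pos"],"x",R[:,0],"z(jaw)",R[:,2],"ang",np.degrees(np.arctan2(R[1,2],R[0,2])))
    print("world d",d,"tool d units (now)",R.T@d/.2,"(after roll)",R2.T@d/.2,"roll deg",roll,"units",roll/180, "F",s["wrist_force"],"gap",s["finger_gap"],"q6",s["q"][5])
E
python3 - <<'E'
from h import *
plan([.594,.030,.20],94.5)
E
```

```text
t 1.55 pos [0.2019 0.6179 0.1908] x [-0. -0. -1.] z(jaw) [ 0.3106  0.9505 -0.    ] ang 71.90603904882802
world d [ 0.3921 -0.5879  0.0092] tool d units (now) [-0.0457 -2.7766 -2.185 ] (after roll) [-0.0457 -1.724  -3.0841] roll deg -22.59396097814303 units -0.12552200543412795 F [-1.0647  1.1438 -0.1973] gap 0.09389411469332777 q6 -0.17408749318707797
```

servo_tool:
  rows: "-0.046 0 0 -0.042; 0 0 0 -0.042; 0 0 0 -0.042; 0 -0.101 -0.181 0; 0 -0.101 -0.181 0; 0 -0.101 -0.181 0; 0 -0.101 -0.181 0; 0 -0.101 -0.181 0; 0 -0.101 -0.181 0; 0 -0.101 -0.181 0; 0 -0.101 -0.181 0; 0 -0.101 -0.181 0; 0 -0.101 -0.181 0; 0 -0.101 -0.181 0; 0 -0.101 -0.181 0; 0 -0.101 -0.181 0; 0 -0.101 -0.181 0; 0 -0.101 -0.181 0; 0 -0.101 -0.181 0; 0 -0.101 -0.181 0"
  fingers: 94

```text
time_s: 4.05
ee_pos: [0.5941, 0.0307, 0.2002]
ee_rot: [-1.268, 1.17, 1.268]
wrist_force: [-0.4, -0.1, 1.0]
finger_gap: 0.0937
```

servo_tool:
  rows: "0 0 0 0; 0 0 0 0; 0 0 0 0"

```text
time_s: 4.42
ee_pos: [0.5929, 0.0329, 0.2001]
ee_rot: [-1.269, 1.17, 1.269]
wrist_force: [0.4, -0.4, 0.3]
finger_gap: 0.0938
```

Run:
```python
from h import *
plan([.594,.030,.20],94.5)
c=optics.calibration("wrist"); im=optics.camera("wrist"); print(-c["R"].T@c["t"],c["R"][2])
cv2.imwrite("pics/wrist1.png",im[:,:,::-1])
for n,X in dict(gt=[.594,.03,.104],ring=[.594,.03,.048],y=[.5398,.2545,.046],pt=[.6963,.0382,.183]).items(): print(n,pix(c,X))
```

```text
t 4.425 pos [0.5929 0.0329 0.2001] x [-0.0001  0.0002 -1.    ] z(jaw) [-0.0813  0.9967  0.0002] ang 94.66049839321829
world d [ 0.0011 -0.0029 -0.0001] tool d units (now) [ 0.0005 -0.0045 -0.015 ] (after roll) [ 0.0005 -0.0045 -0.015 ] roll deg 0.16049930965841952 units 0.000891662831435664 F [ 0.362  -0.4087  0.2735] gap 0.09380087405224222 q6 -1.7875691189421647
[0.521  0.0277 0.3934] [ 0.2481  0.0206 -0.9685]
gt [[251.2317 188.9292]]
ring [[251.8627 176.0412]]
y [[472.0873 141.846 ]]
pt [[250.1182 348.8283]]
```

View pics/wrist1.png

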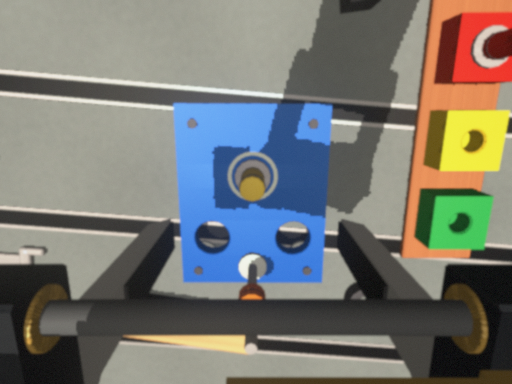

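Run:
```python
import cv2
a=cv2.imread('pics/wrist1.png');b=cv2.resize(a[140:220,210:300],None,fx=6,fy=6,interpolation=cv2.INTER_CUBIC);c=cv2.resize(a[100:180,430:512],None,fx=6,fy=6,interpolation=cv2.INTER_CUBIC)
b=cv2.copyMakeBorder(b,0,0,0,0,0);import numpy as np
cv2.imwrite('pics/w1c.png',cv2.resize(np.hstack([b,c]),None,fx=.75,fy=.75))
```

```text
(no output)
```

View pics/w1c.png

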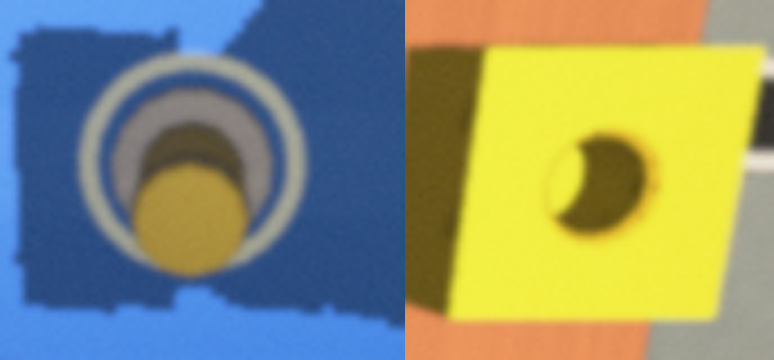

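Run:
```python
from h import *
c=optics.calibration("wrist")
for n,uv,z in (("top",(252.0,188.7),.104),("ring",(252.7,176.2),.048),("y",(473.7,141.1),.046)): print(n,onz(c,uv,z))
```

```text
top [0.5938 0.0307 0.104 ]
ring [0.5942 0.0309 0.048 ]
y [0.539 0.256 0.046]
```

servo_tool:
  rows: "0 -0.0045 -0.0115 0; 0.1 0 0 0; 0.15 0 0 0; 0.15 0 0 0; 0.1 0 0 0; 0.05 0 0 0; 0.02 0 0 0; 0 0 0 0; 0 0 0 0"

```text
time_s: 5.6
ee_pos: [0.5952, 0.0296, 0.0871]
ee_rot: [-1.269, 1.169, 1.266]
wrist_force: [0.4, -0.1, 0.9]
finger_gap: 0.0942
```

servo_tool:
  rows: "0 0 0 0; 0 0 0 0; 0 0 0 0; 0 0 0 0; 0 0 0 0; 0 0 0 0; 0 0 0 0; 0 0 0 0; 0 0 0 0; 0 0 0 0"
  fingers: 0
  squeeze: 25

```text
time_s: 6.85
ee_pos: [0.5944, 0.0297, 0.086]
ee_rot: [-1.268, 1.17, 1.268]
wrist_force: [0.6, -0.3, 0.4]
finger_gap: 0.0223
```

servo_tool:
  rows: "-0.03 0 0 0; -0.05 0 0 0; -0.1 0 0 0; -0.12 0 0 0; -0.1 0 0 0; -0.05 0 0 0; 0 0 0 0; 0 0 0 0"

```text
time_s: 7.85
ee_pos: [0.5938, 0.0297, 0.1751]
ee_rot: [-1.267, 1.171, 1.269]
wrist_force: [0.2, -0.1, -1.8]
finger_gap: 0.0227
```

Run:
```python
from h import *
im=optics.camera("wrist"); cv2.imwrite("pics/wrist2.png",im[:,:,::-1])
im=optics.camera("scene"); cv2.imwrite("pics/scene2.png",im[90:310,100:390,::-1])
im=optics.camera("side"); cv2.imwrite("pics/side2.png",cv2.resize(im[60:260,130:390,::-1],None,fx=2.4,fy=2.4))
plan([.5395,.2555,.176],94.5)
```

```text
t 8.0 pos [0.5939 0.0298 0.175 ] x [-0.0018  0.0003 -1.    ] z(jaw) [-0.08    0.9968  0.0004] ang 94.58809614707523
world d [-0.0544  0.2257  0.001 ] tool d units (now) [-0.0042  0.1808  1.1468] (after roll) [-0.0042  0.1825  1.1465] roll deg 0.0881378256555223 units 0.000489654586975124 F [ 0.0769  0.0437 -1.623 ] gap 0.022136910179358663 q6 -1.791307373557699
```

View pics/side2.png

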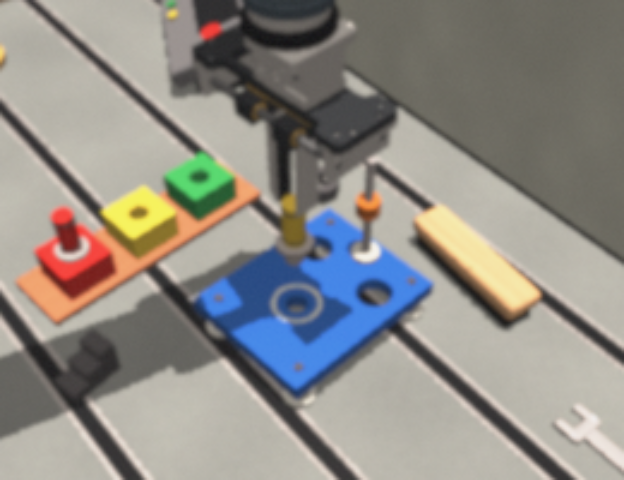

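View pics/wrist2.png

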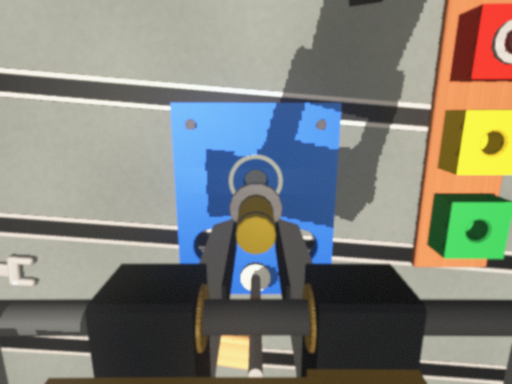

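servo_tool:
  rows: "0 0.015 0.096 0; 0 0.03 0.191 0; 0 0.03 0.191 0; 0 0.03 0.191 0; 0 0.03 0.191 0; 0 0.03 0.191 0; 0 0.016 0.096 0; 0 0 0 0; 0 0 0 0; 0 0 0 0"

```text
time_s: 9.25
ee_pos: [0.5404, 0.2544, 0.176]
ee_rot: [-1.267, 1.171, 1.267]
wrist_force: [0.5, 0.2, -2.3]
finger_gap: 0.022
```

Run:
```python
from h import *
import cv2
plan([.5395,.2555,.175],94.5)
c=optics.calibration("wrist")
im=optics.camera("wrist"); cv2.imwrite("pics/wrist3.png",im[:,:,::-1])
c=im[90:300,180:430,::-1]; cv2.imwrite("pics/wrist3c.png",cv2.resize(c,None,fx=2.8,fy=2.8,interpolation=cv2.INTER_CUBIC))
for cam in("scene","side"):
  im=optics.camera(cam); cv2.imwrite(f"pics/{cam}3.png",im[:,:,::-1])
```

```text
t 9.25 pos [0.5404 0.2544 0.176 ] x [-0.     -0.0002 -1.    ] z(jaw) [-0.0784  0.9969 -0.0002] ang 94.49417169030626
world d [-0.0009  0.0011 -0.001 ] tool d units (now) [0.0052 0.0042 0.0059] (after roll) [0.0052 0.0042 0.0059] roll deg -0.005828550148535783 units -3.238083415853212e-05 F [ 0.4852  0.2493 -2.3491] gap 0.02197029296650289 q6 -1.398789042917111
```

View pics/wrist3c.png

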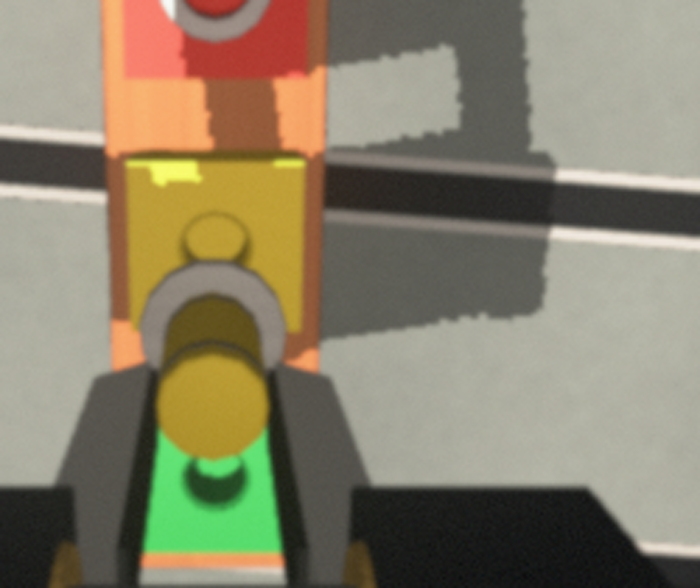

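View pics/side3.png

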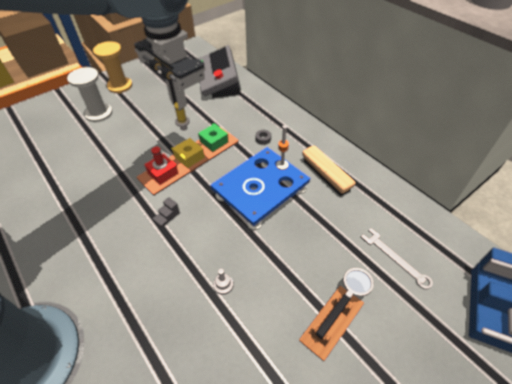

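View pics/scene3.png

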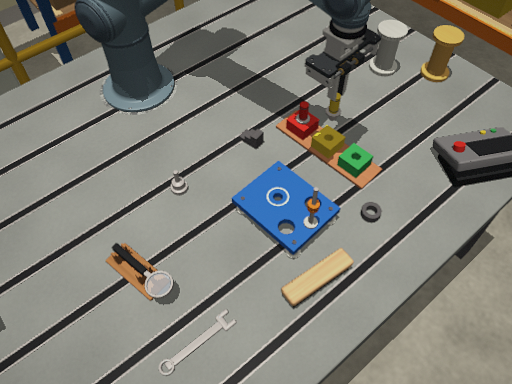

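Run:
```python
from h import *
c=optics.calibration("wrist"); W=lambda u,v:(180+(u+.5)/2.8-.5,90+(v+.5)/2.8-.5)
s=status.read_state()["ee_pos"];print(s)
for n,uv,z in (("hole",(216,243),.046),("top",(213,404),s[2]-.007+.025),("corner1",(126,158),.046),("corner2",(305,158),.046),("greenhole",(216,480),.046)): print(n,onz(c,W(*uv),z))
cs,cd=optics.calibration("scene"),optics.calibration("side")
for n,X in dict(hole=[.5395,.2555,.046],top=[.5404,.2550,.194],flange=[.5404,.255,s[2]-.007-.025],end=[.5404,.2550,s[2]-.060]).items(): print(n,pix(cs,X),pix(cd,X))
g=cv2.imread("pics/scene3.png"); cv2.imwrite("pics/z1.png",cv2.resize(g[80:170,280:380],None,fx=6,fy=6,interpolation=cv2.INTER_CUBIC))
g=cv2.imread("pics/side3.png"); cv2.imwrite("pics/z2.png",cv2.resize(g[90:180,140:240],None,fx=6,fy=6,interpolation=cv2.INTER_CUBIC))
```

```text
[0.5403 0.2547 0.1761]
hole [0.5369 0.2566 0.046 ]
top [0.5386 0.2555 0.1941]
corner1 [0.5093 0.223  0.046 ]
corner2 [0.5044 0.2849 0.046 ]
greenhole [0.6284 0.264  0.046 ]
hole [[328.2046 137.0178]] [[187.1507 147.4917]]
top [[335.571   95.2913]] [[178.1334 103.7492]]
flange [[332.9556 110.4626]] [[181.5627 119.6965]]
end [[331.5674 118.5049]] [[183.3624 128.0707]]
```

View pics/z1.png

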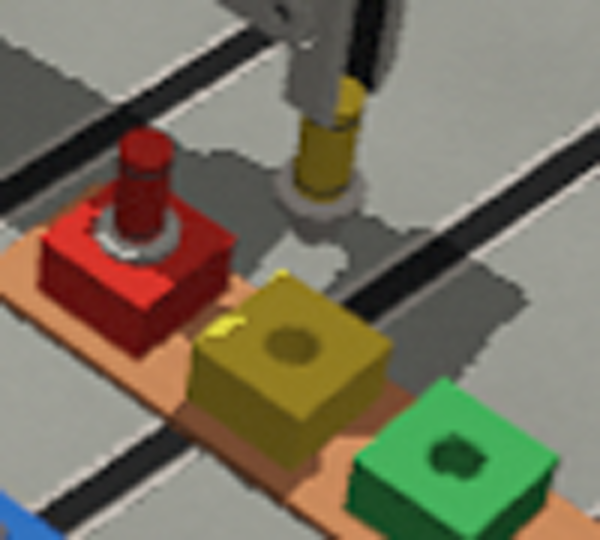

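View pics/z2.png

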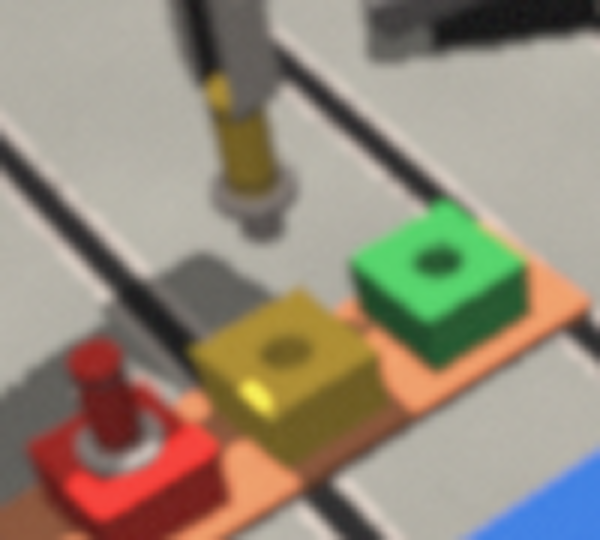

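servo_tool:
  rows: "0.02 0.003 0.005 0; 0.05 0 0 0; 0.08 0 0 0; 0.08 0 0 0; 0.05 0 0 0; 0.02 0 0 0; 0 0 0 0; 0 0 0 0"

```text
time_s: 10.4
ee_pos: [0.5398, 0.2565, 0.1167]
ee_rot: [-1.268, 1.169, 1.267]
wrist_force: [-0.0, -0.4, -0.6]
finger_gap: 0.0223
```

Run:
```python
from h import *
plan([.5396,.2556,.084],94.5)
for cam,(y,x) in (("scene",(80,280)),("side",(90,140)),("wrist",(130,200))):
  im=optics.camera(cam)[:,:,::-1]; cv2.imwrite(f"pics/{cam}4.png",im); cv2.imwrite(f"pics/{cam}4z.png",cv2.resize(im[y:y+95,x:x+110],None,fx=6,fy=6,interpolation=cv2.INTER_CUBIC))
a=[cv2.imread(f"pics/{c}4z.png") for c in("scene","side")]
cv2.imwrite("pics/z4.png",cv2.resize(np.hstack(a),None,fx=.6,fy=.6))
```

```text
t 10.4 pos [0.5398 0.2565 0.1167] x [ 0.0012  0.0003 -1.    ] z(jaw) [-0.08    0.9968  0.0002] ang 94.58854266637164
world d [-0.0002 -0.0009 -0.0327] tool d units (now) [ 0.1636  0.0018 -0.0045] (after roll) [ 0.1636  0.0018 -0.0045] roll deg 0.0885302117561082 units 0.0004918345097561567 F [-0.0477 -0.4102 -0.6435] gap 0.022260896265134795 q6 -1.3967824934574335
```

View pics/z4.png

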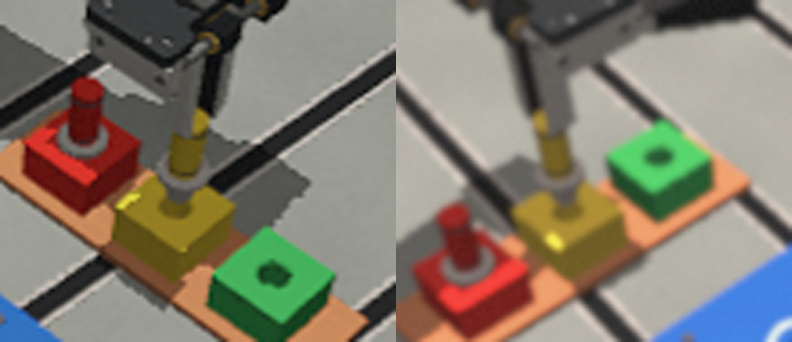

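View pics/wrist4z.png

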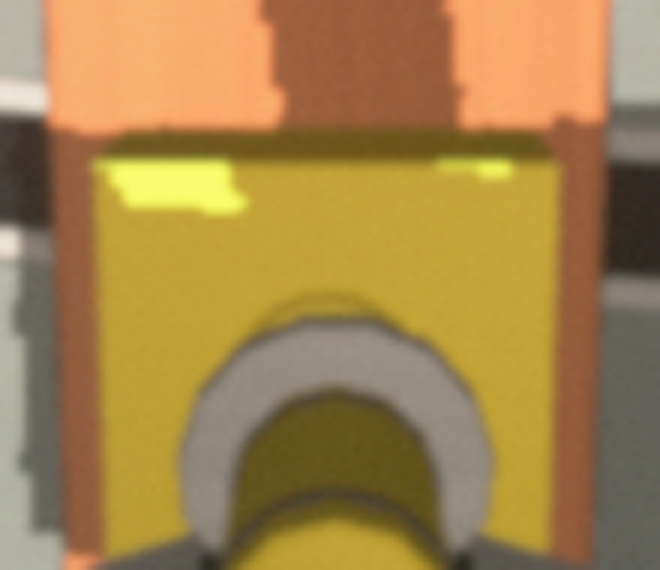

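servo_tool:
  rows: "0 0.001 -0.0045 0; 0 0 0 0; 0.02 0 0 0; 0.02 0 0 0; 0.02 0 0 0; 0.02 0 0 0; 0 0 0 0; 0 0 0 0"

```text
time_s: 11.55
ee_pos: [0.5393, 0.2555, 0.1002]
ee_rot: [-1.268, 1.17, 1.268]
wrist_force: [0.7, -0.2, -1.2]
finger_gap: 0.0227
```

servo_tool:
  rows: "0.02 0 0 0; 0.02 0 0 0; 0.015 0 0 0; 0.005 0 0 0; 0 0 0 0; 0 0 0 0"

```text
time_s: 12.3
ee_pos: [0.5393, 0.2555, 0.0882]
ee_rot: [-1.268, 1.17, 1.268]
wrist_force: [0.9, 0.3, -0.8]
finger_gap: 0.0225
```

servo_tool:
  rows: "0.01 0 0 0; 0.005 0 0 0; 0.005 0 0 0; 0 0 0 0"

```text
time_s: 12.8
ee_pos: [0.5393, 0.2555, 0.0841]
ee_rot: [-1.268, 1.17, 1.268]
wrist_force: [-0.1, 0.7, -0.8]
finger_gap: 0.0223
```

servo_tool:
  rows: "0.005 0 0 0; 0 0 0 0; 0 0 0 0"

```text
time_s: 13.18
ee_pos: [0.5397, 0.2556, 0.084]
ee_rot: [-1.268, 1.169, 1.267]
wrist_force: [-2.0, -1.0, 5.0]
finger_gap: 0.0224
```

servo_tool:
  rows: "0 0 0 0; 0 0 0 0; 0 0 0 0; 0 0 0 0; 0 0 0 0; 0 0 0 0"
  fingers: 60

```text
time_s: 13.92
ee_pos: [0.5392, 0.2555, 0.083]
ee_rot: [-1.268, 1.17, 1.268]
wrist_force: [-0.2, 0.1, -0.3]
finger_gap: 0.06
```

servo_tool:
  rows: "-0.03 0 0 0; -0.1 0 0 0; -0.15 0 0 0; -0.15 0 0 0; -0.12 0 0 0; -0.05 0 0 0; 0 0 0 0; 0 0 0 0"

```text
time_s: 14.92
ee_pos: [0.5386, 0.2553, 0.202]
ee_rot: [-1.267, 1.172, 1.269]
wrist_force: [0.6, -0.1, -0.3]
finger_gap: 0.0602
```

Run:
```python
from h import *
for cam,(y,x) in (("scene",(80,280)),("side",(90,140)),("wrist",(130,200))):
  im=optics.camera(cam)[:,:,::-1]; cv2.imwrite(f"pics/{cam}5.png",im); cv2.imwrite(f"pics/{cam}5z.png",cv2.resize(im[y:y+95,x:x+110],None,fx=6,fy=6,interpolation=cv2.INTER_CUBIC))
a=[cv2.imread(f"pics/{c}5z.png") for c in("scene","side")]
cv2.imwrite("pics/z5.png",cv2.resize(np.hstack(a),None,fx=.6,fy=.6))
plan([.518,-.321,.2],100)
```

```text
t 15.075 pos [0.5386 0.2553 0.2019] x [-0.002  -0.0005 -1.    ] z(jaw) [-0.08    0.9968 -0.0003] ang 94.58752277928116
world d [-0.0206 -0.5763 -0.0019] tool d units (now) [ 0.011   0.3333 -2.8642] (after roll) [ 0.011  0.602 -2.82 ] roll deg -5.4125047836473215 units -0.030069471020262896 F [0.8202 0.1401 0.2713] gap 0.059906779255439885 q6 -1.3982337679015902
```

View pics/z5.png

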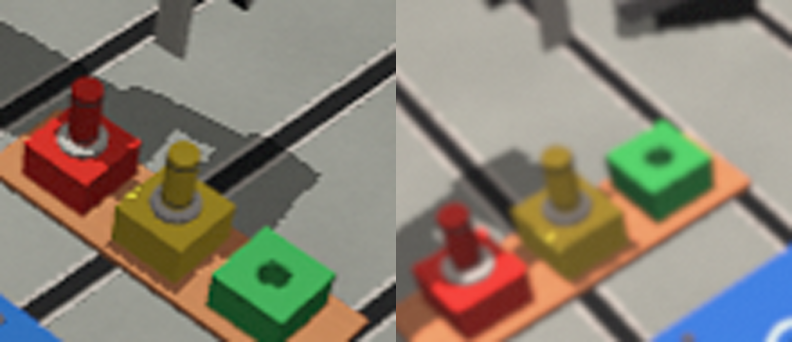

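View pics/wrist5.png

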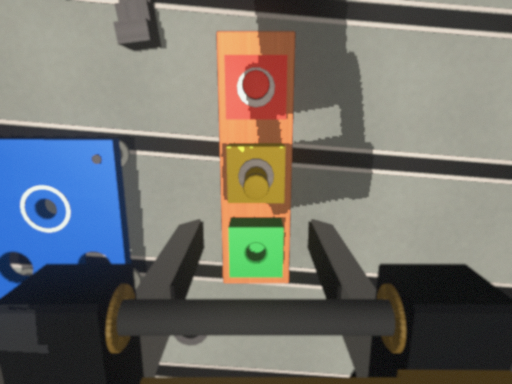

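servo_tool:
  rows: "0 0.018 -0.08 -0.03; 0 0.036 -0.166 0; 0 0.036 -0.166 0; 0 0.036 -0.166 0; 0 0.036 -0.166 0; 0 0.036 -0.166 0; 0 0.036 -0.166 0; 0 0.036 -0.166 0; 0 0.036 -0.166 0; 0 0.036 -0.166 0; 0 0.036 -0.166 0; 0 0.036 -0.166 0; 0 0.036 -0.166 0; 0 0.036 -0.166 0; 0 0.036 -0.166 0; 0 0.036 -0.166 0; 0 0.036 -0.166 0; 0 0.018 -0.084 0; 0 0 0 0; 0 0 0 0"

```text
time_s: 17.58
ee_pos: [0.515, -0.32, 0.2029]
ee_rot: [-1.336, 1.121, 1.338]
wrist_force: [0.9, 0.4, -1.6]
finger_gap: 0.0597
```

Run:
```python
from h import *
c=optics.calibration("wrist");im=optics.camera("wrist")[:,:,::-1]; cv2.imwrite("pics/wrist6.png",cv2.resize(im,None,fx=1.5,fy=1.5,interpolation=cv2.INTER_CUBIC))
plan([.518,-.321,.2],100)
for X in ([.518,-.321,.05],[.6,-.307,.05],[.46,-.331,.05]): print(pix(c,X)*1.5)
```

```text
t 17.625 pos [ 0.5151 -0.3199  0.2029] x [-0.0002  0.0005 -1.    ] z(jaw) [-0.1745  0.9847  0.0005] ang 100.0516677891117
world d [ 0.0029 -0.0011 -0.0029] tool d units (now) [ 0.0147 -0.0133 -0.0079] (after roll) [ 0.0147 -0.0133 -0.0079] roll deg 0.051670488957554994 units 0.00028705827198641665 F [ 0.1799 -0.2959  0.3421] gap 0.05974313431303202 q6 -2.488919044565918
[[379.8059 266.3318]]
[[379.2628 374.6308]]
[[380.0864 181.6962]]
```

View pics/wrist6.png

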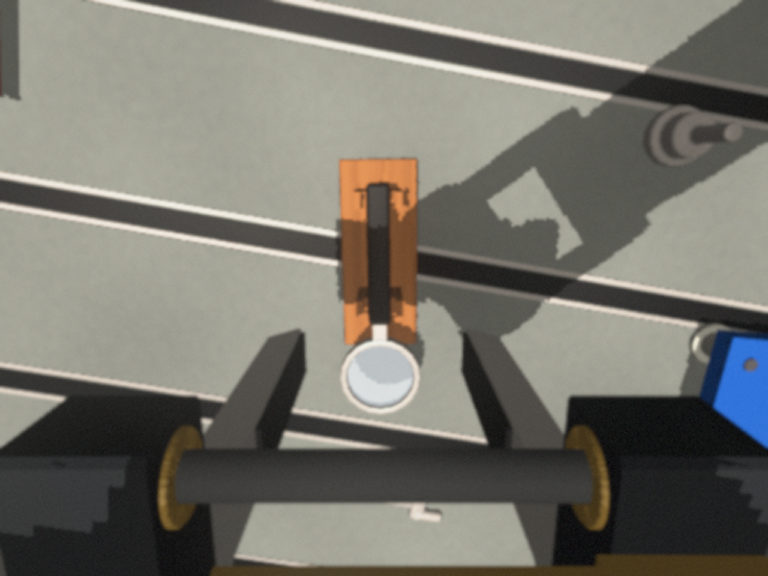

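servo_tool:
  rows: "0.05 -0.0145 -0.0095 0; 0.1 0 0 0; 0.15 0 0 0; 0.15 0 0 0; 0.13 0 0 0; 0.1 0 0 0; 0.05 0 0 0; 0.02 0 0 0; 0 0 0 0; 0 0 0 0; 0 0 0 0"

```text
time_s: 19.0
ee_pos: [0.5185, -0.3228, 0.0538]
ee_rot: [-1.338, 1.122, 1.335]
wrist_force: [0.5, 0.2, -0.4]
finger_gap: 0.0603
```

Run:
```python
from h import *
plan([.5183,-.3214,.053],100)
c=optics.calibration("wrist");im=optics.camera("wrist")[:,:,::-1]; cv2.imwrite("pics/wrist7.png",im)
```

```text
t 19.0 pos [ 0.5185 -0.3228  0.0538] x [ 0.001  -0.0009 -1.    ] z(jaw) [-0.1734  0.9848 -0.0011] ang 99.98657950909215
world d [-0.0002  0.0014 -0.0008] tool d units (now) [ 0.0041 -0.      0.007 ] (after roll) [ 0.0041 -0.      0.007 ] roll deg -0.01336886945682636 units -7.427149698236866e-05 F [ 0.4805  0.2218 -0.4179] gap 0.060269718529749515 q6 -2.4872824828851114
```

View pics/wrist7.png

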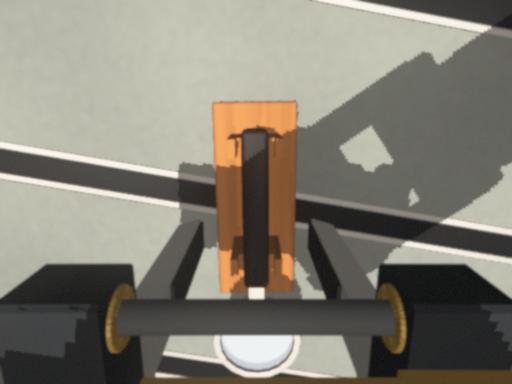

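servo_tool:
  rows: "0 0 0 0; 0 0 0 0; 0 0 0 0; 0 0 0 0; 0 0 0 0; 0 0 0 0; 0 0 0 0; 0 0 0 0"
  fingers: 0
  squeeze: 35

```text
time_s: 20.05
ee_pos: [0.5181, -0.3224, 0.053]
ee_rot: [-1.336, 1.122, 1.336]
wrist_force: [0.9, 0.2, -0.7]
finger_gap: 0.0006
```

servo_tool:
  rows: "-0.02 0 0 0; -0.05 0 0 0; -0.1 0 0 0; -0.13 0 0 0; -0.15 0 0 0; -0.13 0 0 0; -0.07 0 0 0; 0 0 0 0; 0 0 0 0"

```text
time_s: 21.18
ee_pos: [0.5176, -0.322, 0.182]
ee_rot: [-1.335, 1.122, 1.338]
wrist_force: [-0.6, -0.7, -0.4]
finger_gap: 0.0003
```

Run:
```python
from h import *
plan([.5183,-.3214,.053],100)
for cam in("wrist","scene","side"):
  im=optics.camera(cam)[:,:,::-1]; cv2.imwrite(f"pics/{cam}8.png",im)
a=cv2.imread("pics/scene8.png"); b=cv2.imread("pics/side8.png")
cv2.imwrite("pics/z8.png",np.hstack([cv2.resize(a[180:320,80:240],(400,350)),cv2.resize(b[190:350,270:453],(400,350))]))
```

```text
t 21.175 pos [ 0.5176 -0.322   0.182 ] x [-0.0014  0.0013 -1.    ] z(jaw) [-0.1734  0.9849  0.0015] ang 99.98270283797906
world d [ 0.0007  0.0006 -0.129 ] tool d units (now) [ 0.6448 -0.0046  0.0012] (after roll) [ 0.6448 -0.0046  0.0012] roll deg -0.01720126635505892 units -9.556259086143845e-05 F [-0.5862 -0.7248 -0.4216] gap 0.00026726651380805394 q6 -2.487276175360714
```

View pics/z8.png

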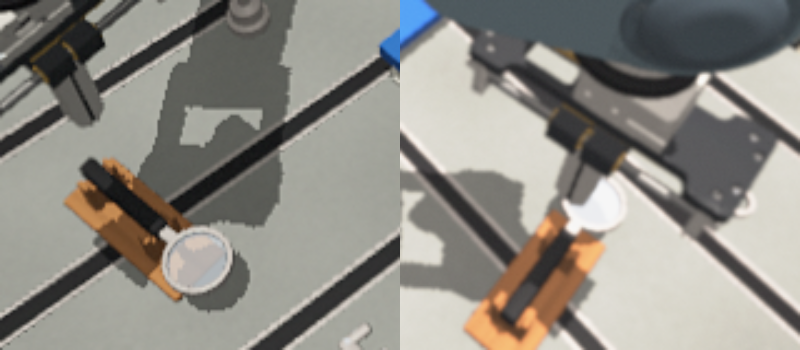

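View pics/wrist8.png

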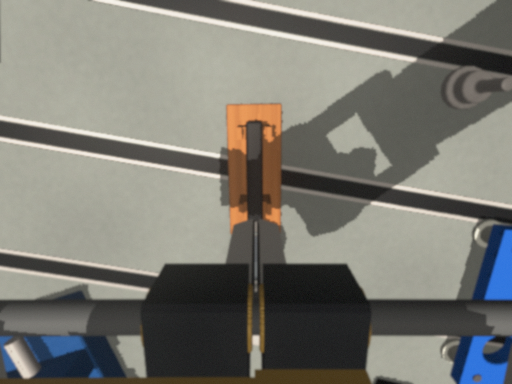

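Run:
```python
from h import *
s=status.read_state();p=s["ee_pos"];print(s["q"])
cs,cd,cw=[optics.calibration(n) for n in("scene","side","wrist")]
for dz in(.0,-.003,-.022): print(dz,pix(cs,p+[0,0,dz]),pix(cd,p+[0,0,dz]),pix(cw,p+[0,0,dz]))
a=cv2.imread("pics/scene8.png"); b=cv2.imread("pics/side8.png")
cv2.imwrite("pics/z9.png",np.hstack([cv2.resize(a[180:250,90:160],(400,400),interpolation=cv2.INTER_CUBIC),cv2.resize(b[230:300,310:380],(400,400),interpolation=cv2.INTER_CUBIC)]))
```

```text
[-0.7423  0.1616  1.6715 -0.0001  1.3107 -2.4873]
0.0 [[116.4445 230.6064]] [[347.1273 281.6344]] [[254.1872 225.4142]]
-0.003 [[116.8406 231.3841]] [[346.7989 282.435 ]] [[254.1953 223.7395]]
-0.022 [[119.301 236.213]] [[344.7762 287.3672]] [[254.2419 214.1324]]
```

View pics/z9.png

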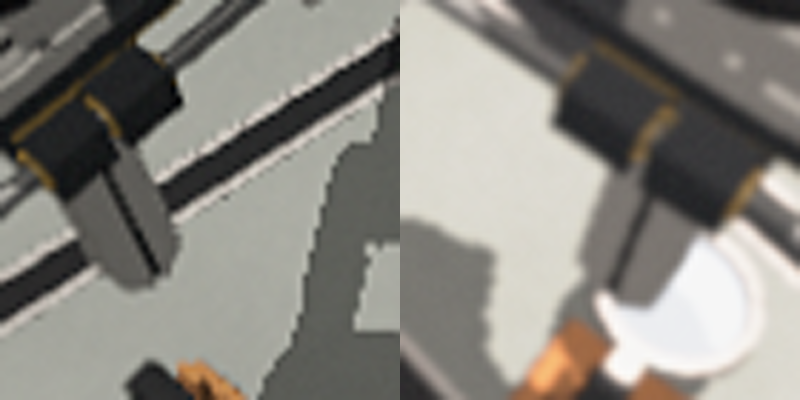

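Run:
```python
from h import *
s=status.read_state();p=s["ee_pos"]
cs,cd,cw=[optics.calibration(n) for n in("scene","side","wrist")]
T=tri([ray(cs,(117.1,229.0)),ray(cd,(349.2,282.3))]); print(T,T-p,pix(cs,T),pix(cd,T))
g=cv2.imread("pics/wrist8.png"); cv2.imwrite("pics/w8z.png",cv2.resize(g[190:300,200:310],None,fx=5,fy=5,interpolation=cv2.INTER_CUBIC))
```

```text
[ 0.5178 -0.3225  0.1847] [ 0.0003 -0.0005  0.003 ] [[115.8988 230.0715]] [[347.7933 280.9588]]
```

View pics/w8z.png

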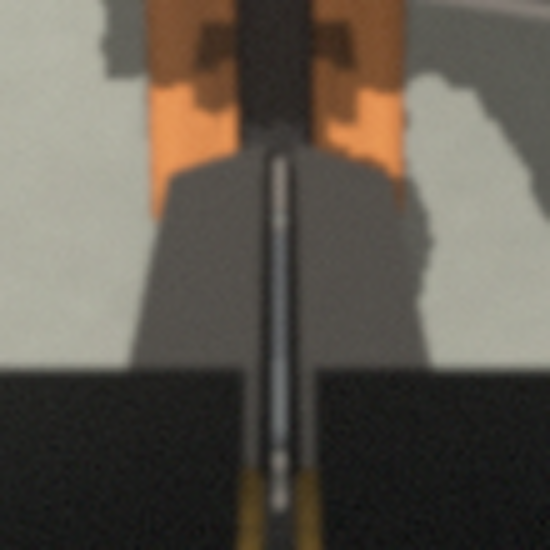

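Run:
```python
from h import *
print([ (a,getattr(ctrl,a)) for a in dir(ctrl) if not a.startswith('__')])
s=status.read_state();p=s["ee_pos"];R=Ro.from_rotvec(s["ee_rot"]).as_matrix();cw=optics.calibration("wrist")
for dz in(-.022,-.003,0,.01,.02):
    print(dz,pix(cw,[p+R@[-dz,sy,0] for sy in(-.008,.008)]).round(1).tolist())
print(R[:,1], -cw["R"].T@cw["t"]-p)
```

```text
[('MotionError', <class 'station.MotionError'>), ('tcp_to_tips', 0.022)]
-0.022 [[254.3, 225.2], [254.3, 202.8]]
-0.003 [[254.2, 235.7], [254.2, 211.6]]
0 [[254.2, 237.5], [254.2, 213.1]]
0.01 [[254.1, 244.0], [254.1, 218.5]]
0.02 [[254.1, 251.2], [254.1, 224.5]]
[-0.9849 -0.1734  0.0014] [-0.0707 -0.0121  0.1934]
```

The fingers closed fully (gap 0.3 mm) and the loupe is still in its cradle. The pictures put the real fingertips about level with the reported TCP, not 22 mm below it. So I'll open, go lower in steps and check by camera.

servo_tool:
  rows: "0 0 0 0; 0 0 0 0; 0 0 0 0; 0.05 0 0 0; 0.1 0 0 0; 0.15 0 0 0; 0.15 0 0 0; 0.1 0 0 0; 0.07 0 0 0; 0.05 0 0 0; 0.025 0 0 0; 0 0 0 0; 0 0 0 0"
  fingers: 50

```text
time_s: 22.95
ee_pos: [0.5186, -0.3228, 0.0449]
ee_rot: [-1.338, 1.122, 1.335]
wrist_force: [-0.2, 0.2, -1.4]
finger_gap: 0.0501
```

Run:
```python
from h import *
plan([.5183,-.3218,.03],100)
for cam in("wrist","scene","side"):
  im=optics.camera(cam)[:,:,::-1]; cv2.imwrite(f"pics/{cam}10.png",im)
a=cv2.imread("pics/scene10.png"); b=cv2.imread("pics/side10.png")
cv2.imwrite("pics/z10.png",np.hstack([cv2.resize(a[210:310,90:190],(400,400),interpolation=cv2.INTER_CUBIC),cv2.resize(b[250:350,290:390],(400,400),interpolation=cv2.INTER_CUBIC)]))
```

```text
t 22.95 pos [ 0.5186 -0.3228  0.0449] x [ 0.0011 -0.001  -1.    ] z(jaw) [-0.1735  0.9848 -0.0012] ang 99.99108432087203
world d [-0.0003  0.001  -0.0149] tool d units (now) [0.0743 0.0007 0.0053] (after roll) [0.0743 0.0007 0.0053] roll deg -0.008857092729954275 units -4.9206070721968195e-05 F [-0.2463  0.2456 -1.3976] gap 0.050122334224779734 q6 -2.4873105855544235
```

View pics/z10.png

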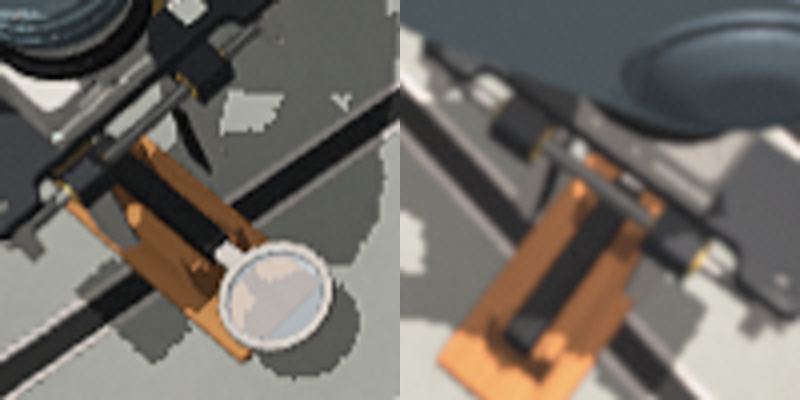

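View pics/wrist10.png

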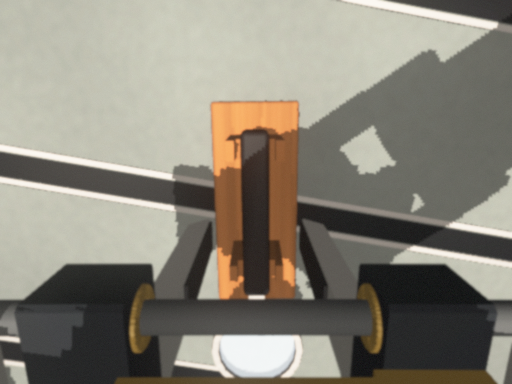

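Run:
```python
from h import *
s=status.read_state();p=s["ee_pos"];R=Ro.from_rotvec(s["ee_rot"]).as_matrix()
cs,cd,cw=[optics.calibration(n) for n in("scene","side","wrist")]
for dz in(-.02,-.01,0,.01,.02): print(dz,[pix(c,p+R@[-dz,0,.029])[0].round(1).tolist() for c in(cs,cd,cw)])
for n in("lens",):
    print(pix(cw,[.600,-.307,.05]),pix(cw,[.5183,-.3214,.059]))
```

```text
-0.02 [[144.4, 257.7], [321.2, 307.3], [297.3, 215.0]]
-0.01 [[143.5, 255.6], [321.8, 305.3], [299.2, 220.0]]
0 [[142.5, 253.5], [322.5, 303.3], [301.3, 225.4]]
0.01 [[141.5, 251.4], [323.1, 301.3], [303.5, 231.4]]
0.02 [[140.6, 249.2], [323.8, 299.2], [306.1, 238.0]]
[[256.1972 346.424 ]] [[256.3639 234.3549]]
```

servo_tool:
  rows: "0.02 0 0.005 0; 0.03 0 0 0; 0.03 0 0 0; 0.02 0 0 0; 0.01 0 0 0; 0 0 0 0; 0 0 0 0"

```text
time_s: 23.98
ee_pos: [0.5181, -0.3216, 0.0223]
ee_rot: [-1.337, 1.122, 1.336]
wrist_force: [-0.5, -0.0, -0.7]
finger_gap: 0.0503
```

Run:
```python
from h import *
plan([.5183,-.3218,.023],100)
for cam in("wrist","scene","side"):
  im=optics.camera(cam)[:,:,::-1]; cv2.imwrite(f"pics/{cam}11.png",im)
a=cv2.imread("pics/scene11.png"); b=cv2.imread("pics/side11.png")
cv2.imwrite("pics/z11.png",np.hstack([cv2.resize(a[210:310,90:190],(400,400),interpolation=cv2.INTER_CUBIC),cv2.resize(b[250:350,290:390],(400,400),interpolation=cv2.INTER_CUBIC)]))
```

```text
t 23.975 pos [ 0.5181 -0.3216  0.0223] x [ 0.0003 -0.0003 -1.    ] z(jaw) [-0.1735  0.9848 -0.0003] ang 99.9904417382982
world d [ 0.0002 -0.0002  0.0007] tool d units (now) [-0.0036 -0.0007 -0.0014] (after roll) [-0.0036 -0.0007 -0.0014] roll deg -0.009553658795681486 units -5.307588219823047e-05 F [-0.5125 -0.0393 -0.7093] gap 0.05032986256930887 q6 -2.4863162296843075
```

View pics/z11.png

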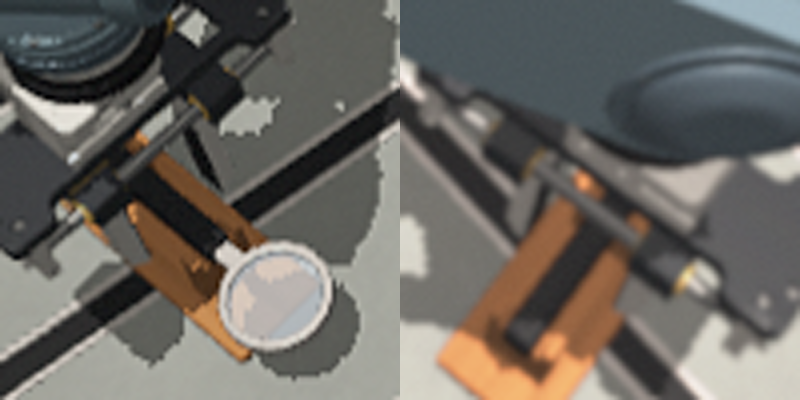

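View pics/wrist11.png

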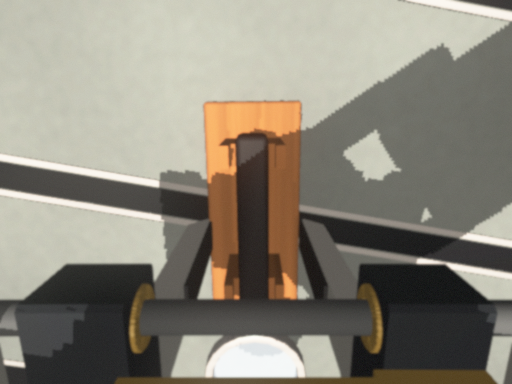

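servo_tool:
  rows: "0 0 -0.006 0; 0 0 0 0; 0 0 0 0"

```text
time_s: 24.5
ee_pos: [0.5181, -0.3226, 0.0221]
ee_rot: [-1.336, 1.122, 1.336]
wrist_force: [0.4, -0.0, 0.0]
finger_gap: 0.05
```

servo_tool:
  rows: "0 0 0 0; 0 0 0 0; 0 0 0 0; 0 0 0 0; 0 0 0 0; 0 0 0 0; 0 0 0 0; 0 0 0 0"
  fingers: 0
  squeeze: 35

```text
time_s: 25.5
ee_pos: [0.5182, -0.3226, 0.0221]
ee_rot: [-1.336, 1.122, 1.336]
wrist_force: [0.5, 0.5, -0.4]
finger_gap: 0.0158
```

servo_tool:
  rows: "-0.02 0 0 0; -0.04 0 0 0; -0.08 0 0 0; -0.12 0 0 0; -0.14 0 0 0; -0.12 0 0 0; -0.06 0 0 0; -0.02 0 0 0; 0 0 0 0; 0 0 0 0"

```text
time_s: 26.75
ee_pos: [0.5176, -0.3221, 0.1409]
ee_rot: [-1.335, 1.122, 1.338]
wrist_force: [0.5, 0.8, -0.9]
finger_gap: 0.0156
```

Run:
```python
from h import *
plan([.5122,.0154,.14],None)
for cam in("wrist","scene","side"):
  im=optics.camera(cam)[:,:,::-1]; cv2.imwrite(f"pics/{cam}12.png",im)
a=cv2.imread("pics/scene12.png"); b=cv2.imread("pics/side12.png")
cv2.imwrite("pics/z12.png",np.hstack([cv2.resize(a[180:310,70:200],(400,400),interpolation=cv2.INTER_CUBIC),cv2.resize(b[220:350,280:410],(400,400),interpolation=cv2.INTER_CUBIC)]))
```

```text
t 26.75 pos [ 0.5176 -0.3221  0.1409] x [-0.0015  0.0014 -1.    ] z(jaw) [-0.1733  0.9849  0.0017] ang 99.98227098331627
world d [-0.0054  0.3375 -0.0009] tool d units (now) [ 0.0068 -0.2659  1.6669] (after roll) [ 0.0068 -0.2659  1.6669] roll deg 0 units 0.0 F [ 0.5393  0.7642 -0.9063] gap 0.015615307979401792 q6 -2.4874834439851283
```

View pics/z12.png

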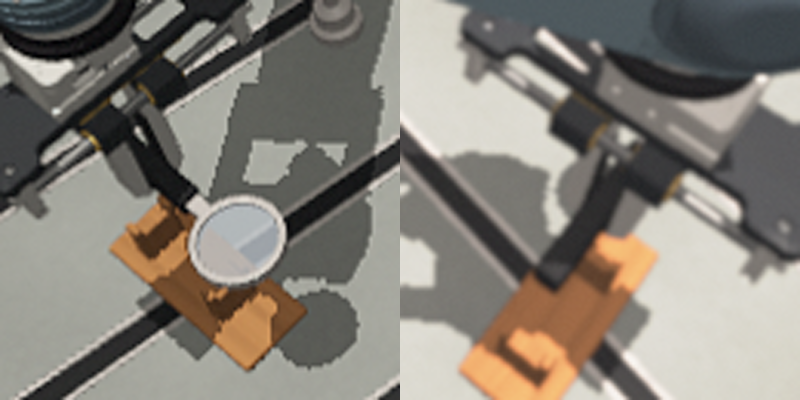

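servo_tool:
  rows: "0 -0.006 0.04 0; 0 -0.013 0.08 0; 0 -0.02 0.125 0; 0 -0.02 0.125 0; 0 -0.02 0.125 0; 0 -0.02 0.125 0; 0 -0.02 0.125 0; 0 -0.02 0.125 0; 0 -0.02 0.125 0; 0 -0.02 0.125 0; 0 -0.02 0.125 0; 0 -0.02 0.125 0; 0 -0.02 0.125 0; 0 -0.015 0.092 0; 0 -0.008 0.05 0; 0 -0.003 0.03 0; 0 0 0 0; 0 0 0 0; 0 0 0 0"

```text
time_s: 29.28
ee_pos: [0.5126, 0.0145, 0.142]
ee_rot: [-1.336, 1.122, 1.336]
wrist_force: [0.0, 0.0, -0.5]
finger_gap: 0.0157
```

Run:
```python
from h import *
plan([.5122,.0154,.094],None)
for cam in("wrist","scene","side"):
  im=optics.camera(cam)[:,:,::-1]; cv2.imwrite(f"pics/{cam}13.png",im)
a=cv2.imread("pics/scene13.png"); b=cv2.imread("pics/side13.png")
cv2.imwrite("pics/z13.png",np.hstack([cv2.resize(a[150:250,240:340],(400,400),interpolation=cv2.INTER_CUBIC),cv2.resize(b[100:200,210:310],(400,400),interpolation=cv2.INTER_CUBIC)]))
for n in("scene","side"):
    c=optics.calibration(n); print(n,pix(c,[[.5942,.0307,.048],[.5942,.0307,.168],[.6968,.038,.122]]).round(1).tolist())
    for q in("focus_mark",):
        for d in spotter.cut_out(n,q)[:2]:
            ys,xs=np.nonzero(d["pixels"]);print(d["conf"],d["location"],xs.min(),xs.max(),ys.min(),ys.max())
```

```text
t 29.275 pos [0.5126 0.0145 0.142 ] x [-0.     -0.0001 -1.    ] z(jaw) [-0.1726  0.985  -0.0001] ang 99.94052750937645
world d [-0.0004  0.0009 -0.048 ] tool d units (now) [0.2402 0.0012 0.005 ] (after roll) [0.2402 0.0012 0.005 ] roll deg 0 units 0.0 F [ 0.0274  0.0035 -0.4629] gap 0.01572781559115785 q6 -1.9373859816158958
scene [[277.6, 196.3], [279.1, 165.0], [313.0, 205.2]]
0.52 [310.9, 207.5] 307 318 201 213
side [[252.8, 185.4], [251.8, 151.2], [282.8, 144.5]]
0.6 [285.6, 145.0] 279 288 143 151
```

View pics/z13.png

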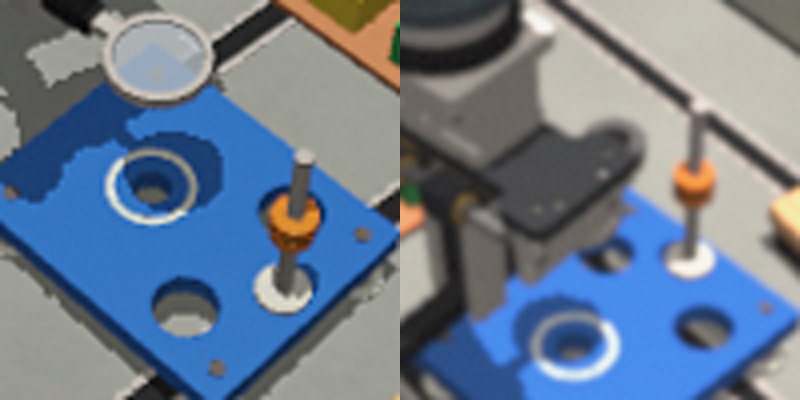

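View pics/wrist13.png

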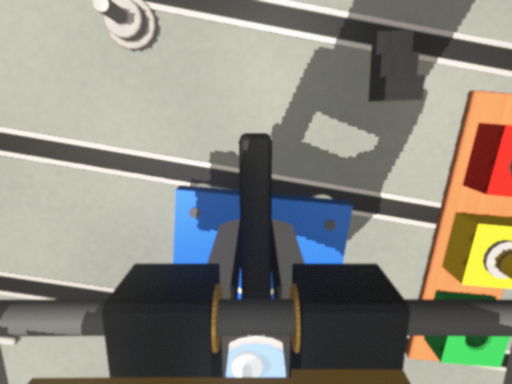

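Run:
```python
import cv2,numpy as np
a=cv2.imread("pics/scene13.png"); b=cv2.imread("pics/side13.png")
cv2.imwrite("pics/col.png",np.hstack([cv2.resize(a[180:225,290:335],(398,398),interpolation=cv2.INTER_CUBIC),cv2.resize(b[120:165,262:307],(398,398),interpolation=cv2.INTER_CUBIC)]))
```

```text
(no output)
```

View pics/col.png

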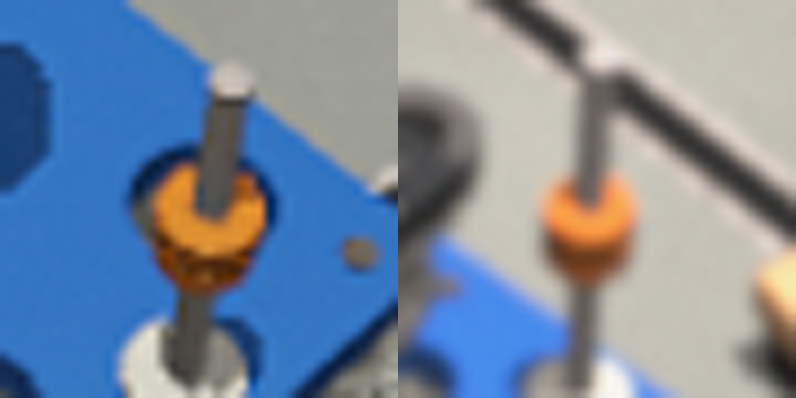

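Run:
```python
from h import *
cs,cd=optics.calibration("scene"),optics.calibration("side")
P=lambda X:(pix(cs,X)[0].round(1).tolist(),pix(cd,X)[0].round(1).tolist())
for z in(.110,.115,.12,.125,.13,.135,.183,.048): print(z,P([.6966,.0385,z]))
t=np.linspace(0,6.28,60)
for zm in(.112,.117,.122,.127):
  for nm,c in(("scene",cs),("side",cd)):
    top=pix(c,[[.6966+.013*np.cos(a),.0385+.013*np.sin(a),zm+.01] for a in t]);bot=pix(c,[[.6966+.013*np.cos(a),.0385+.013*np.sin(a),zm-.01] for a in t])
    print(zm,nm,"top ellipse y",top[:,1].min().round(1),top[:,1].max().round(1),"bottom lowest",bot[:,1].max().round(1))
print("obs scene top 198.3..208.5 bottom 212.8 ; side 139.2..148 bottom 151.7")
print(tri([ray(cs,(313.1,203.2)),ray(cd,(283.5,143.6))]))
```

```text
0.11 ([312.6, 208.0], [282.4, 148.0])
0.115 ([312.8, 206.8], [282.5, 146.5])
0.12 ([313.0, 205.5], [282.6, 145.0])
0.125 ([313.2, 204.2], [282.7, 143.6])
0.13 ([313.4, 202.9], [282.8, 142.1])
0.135 ([313.6, 201.6], [282.9, 140.6])
0.183 ([315.8, 188.6], [283.8, 125.4])
0.048 ([310.2, 222.8], [281.3, 165.0])
0.112 scene top ellipse y 200.0 210.1 bottom lowest 215.1
0.112 side top ellipse y 140.9 148.1 bottom lowest 153.9
0.117 scene top ellipse y 198.7 208.9 bottom lowest 213.9
0.117 side top ellipse y 139.4 146.6 bottom lowest 152.5
0.122 scene top ellipse y 197.4 207.6 bottom lowest 212.6
0.122 side top ellipse y 137.9 145.1 bottom lowest 151.0
0.127 scene top ellipse y 196.0 206.3 bottom lowest 211.4
0.127 side top ellipse y 136.4 143.6 bottom lowest 149.6
obs scene top 198.3..208.5 bottom 212.8 ; side 139.2..148 bottom 151.7
[0.6963 0.0369 0.1278]
```

servo_tool:
  rows: "0.02 0.001 0.005 0; 0.04 0 0 0; 0.06 0 0 0; 0.06 0 0 0; 0.045 0 0 0; 0.02 0 0 0; 0.01 0 0 0; 0 0 0 0; 0 0 0 0; 0 0 0 0; 0 0 0 0"

```text
time_s: 30.9
ee_pos: [0.5123, 0.0158, 0.0912]
ee_rot: [-1.337, 1.122, 1.336]
wrist_force: [-0.7, -0.1, -1.2]
finger_gap: 0.0155
```

Run:
```python
from h import *
plan([.5122,.0154,.0911],None)
for cam in("wrist","scene","side"):
  im=optics.camera(cam)[:,:,::-1]; cv2.imwrite(f"pics/{cam}14.png",im)
a=cv2.imread("pics/scene14.png"); b=cv2.imread("pics/side14.png")
cv2.imwrite("pics/z14.png",np.hstack([cv2.resize(a[150:230,250:330],(400,400),interpolation=cv2.INTER_CUBIC),cv2.resize(b[100:200,210:310],(400,400),interpolation=cv2.INTER_CUBIC)]))
t=np.linspace(0,6.28,200)
for n in("scene","side"):
    c=optics.calibration(n)
    print(n,pix(c,[.5942,.0307,.119]).round(1))
    for z in (.114,.124):
        e=pix(c,[[.5942+.03*np.cos(a),.0307+.03*np.sin(a),z] for a in t]); print(z,e.min(0).round(1),e.max(0).round(1))
    for d in spotter.cut_out(n,"loupe_lens")[:1]:
        ys,xs=np.nonzero(d["pixels"]);print(d["conf"],d["location"],xs.min(),xs.max(),ys.min(),ys.max())
```

```text
t 30.9 pos [0.5123 0.0158 0.0912] x [ 0.0003 -0.0001 -1.    ] z(jaw) [-0.1734  0.9849 -0.0002] ang 99.98598649427586
world d [-0.0001 -0.0004 -0.0001] tool d units (now) [ 0.0007  0.0009 -0.0021] (after roll) [ 0.0007  0.0009 -0.0021] roll deg 0 units 0.0 F [-0.6511 -0.0904 -1.1622] gap 0.015470745601954845 q6 -1.9356142467697162
scene [[278.5 178.5]]
0.114 [265.1 169.2] [291.8 190.8]
0.124 [265.1 166.5] [292.  188.2]
0.55 [314.6, 280.4] 282 352 249 306
side [[252.2 166.1]]
0.114 [239.7 158.5] [264.9 176.9]
0.124 [239.5 155.6] [264.9 174. ]
0.77 [217.1, 195.5] 207 238 181 205
```

View pics/z14.png

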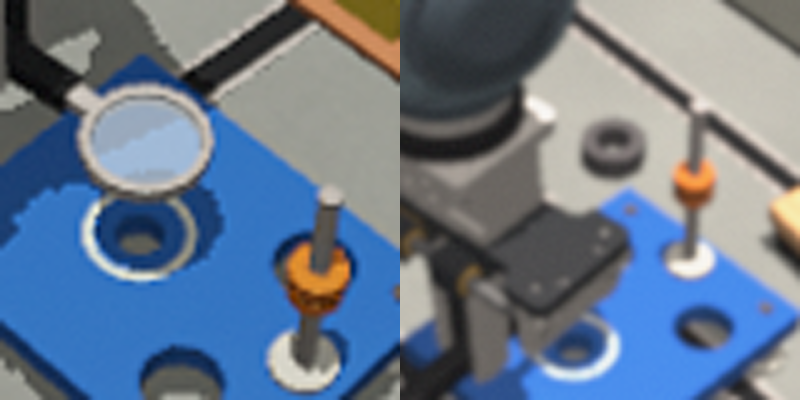

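View pics/scene14.png

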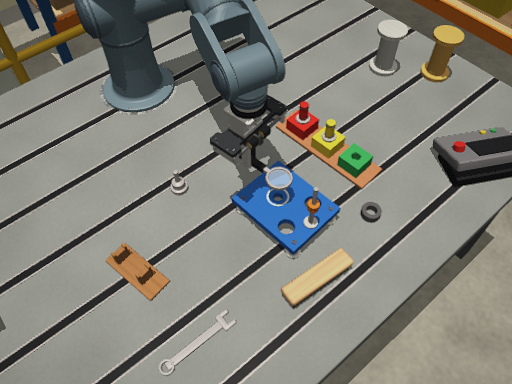

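servo_tool:
  rows: "0 0 0 0; 0 0 0 0; 0 0 0 0; 0 0 0 0; 0 0 0 0; 0 0 0 0"

```text
time_s: 31.9
ee_pos: [0.5122, 0.0159, 0.0911]
ee_rot: [-1.336, 1.122, 1.336]
wrist_force: [-0.7, 0.5, -1.3]
finger_gap: 0.0157
```

Run:
```python
from station import job_done,status
s=status.read_state();print(s["time_s"],s["ee_pos"],s["finger_gap"],s["wrist_force"])
print(job_done())
```

```text
31.9 [0.51218399 0.01588008 0.09105776] 0.01567977290467609 [-0.7074539   0.45168425 -1.32412625]
the job is handed in; nothing more can be done
None
```

I stood the yellow gauge in its yellow socket, then took the loupe by its handle and held it over the hole at the collar's focal height. I handed the job in at 31.9 s; it gives no verdict.

**Gauge:** I lowered it until it touched bottom at about 5 N, then let go. Afterwards both fixed cameras showed it upright, at the same height as the red gauge beside it.

**Loupe:** It was held at a 15.7 mm finger gap and nothing else was touching it. In the scene picture the lens rim matched the rim drawn over the hole at the focal height within about 1 pixel, about 2 mm. Lens height came out at about 0.119 m.

**Missed grasp:** The first loupe grasp closed on nothing, and the loupe stayed in its cradle. The real fingertips sit about 10 mm above the reported tool point, not the stated 22 mm below it. I went lower and the second grasp held. It also means the gauge was held only near the top of its handle, though it didn't slip.

**Weaker checks:**
- **Focus height:** It is measured on the whole collar, with readings from 0.117 to 0.122 m. The black line was too faint to measure by itself, so I took it to be mid-collar.
- **Final lens check:** It relies on the scene camera and the arm's own position. The gripper hid the lens from the side camera, and there the network pointed at something else.

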